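Fetch the cup from under the ware shelf with the reacher

ROBOT

A 7-joint arm with a two-finger parallel gripper is mounted at the origin on a cart in front of the work surface, level with it; the furniture and walls round the work are solid. World frame = base frame: x ahead of the robot, y to its left, z up, the work surface at z = 0. Lengths are in m, angles in rad, forces in N, time in s.
With the tool pointing down it reaches from about 0.4 to 0.85 m from the base axis. Payload 10.4 kg.
Tool frame: the origin (TCP) lies between the finger pads; the fingertips stand 14 mm ahead of it and the grasp point (between the pads) lies 5 mm behind it (r.finger_overhang is the z of the fingertips in the tool frame, in m); z points along the fingers, y is the line along which they close (so a half turn about z gives the same grasp; the last joint's range is limited). The gripper opens to 87 mm and grips with 3 to 60 N. Pads are 19 mm wide; open, the fingers measure 117 mm over their backs; the gripper's body (75 mm by 190 mm) begins 51 mm behind the grasp point.
Start: joints at [-1.285, 0.332, -0.065, 1.46, 0.022, 1.35, -0.088], TCP at [0.19, 0.595, 0.237] pointing down, gripper open.
Joint ranges: [-2.6, 2.6], [-0.5, 2.12], [-1.47, 1.34], [0.16, 2.42], [-1.27, 4.41], [0.06, 2.06], [-2.6, 2.6]. Speed limits (rad/s): [2.22, 2.22, 2.79, 2.79, 3.14, 3.14, 3.14].

INTERFACE

Orientations are given as a unit quaternion [x, y, z, w].
In Python, from bench import r, optics gives the robot as it stands.
- The arm moves only by the shell command python3 -m pendant 'ROWS' [FORCE]. ROWS is JSON, a list of rows, each a list of 7 numbers: the closure, from -1 (fully open) to 1 (shut), then the shift along the tool's x, y, z scaled (see below), then the turn, a rotation vector about the tool's x, y, z scaled (see below). In form: [[grip, x, y, z, rx, ry, rz], ...]. A call has 1 to 8 rows; each row is the pose to reach, as a shift and turn from the pose commanded when the call began, along the tool's axes at that moment; what a row does not reach only later rows make up. The controller multiplies each number of a shift by 0.3 m and each number of a turn by 120 degrees. A row lasts 1/8 s, in which the tool goes at most 62.5 mm and 10.7 degrees, less where a joint would pass 70% of its speed; a pose out of reach is approached as far as the arm can. A call with a number of a shift or a turn outside -1 to 1 is refused whole. A call with a gripper value outside its range is refused whole. The fingers move at their own pace and stop on an object; FORCE is the grip in N (left out, the last holds). Time passes only in rows, so rows that repeat a pose let the fingers close. It gives the time, the measured TCP pose, the force, the opening and the grip force at its end, in the units of the state.
- r.read_state(): the state, without advancing time (a new reading comes with each control period).
- optics.camera(name): name is "scene" or "top" or "wrist"; returns a dict with "pixels" (480x640x3 uint8, red, green, blue), "vfov" (degrees; the focal length in pixels is half the picture's height over the tangent of half this angle, whatever the lens; pixels are square), "cx", "cy" (the principal point, pixels), "rvec" (rotation vector, rad) and "tvec" (3), from world to camera coordinates, as OpenCV has them. Camera axes: x right, y down, z forward; pixel columns grow to the right and rows downward; lengths in m; the calibration is good to about 2 mm. The wrist camera is an equidistant fisheye: a pixel r from the principal point sees the ray r / f radians off the axis. A picture is of the moment at which its call begins. There is no depth.
- r.close_job(): hands the job in; it is judged then, once.
The state is a dict: "time": time; "joint_positions": joint angles; "joint_vel": joint speeds; "joint_torque": joint torques, N m; "ee_pos": TCP position; "eef_rot": TCP orientation; "ft_force": force on the tool from outside, world axes, zero at the start; "torque": the same for the moment, N m; "width": finger opening in m; "grip_force": force on a finger pad.
Only numpy, scipy, OpenCV 4.12 (cv2) and the standard library are available. Lean on these libraries where they do the work, as an engineer would, in place of code of your own. Each camera call takes 0.05 s, during which the arm holds its last target. There are 200 camera calls.

TASK

The speckled clay cup has been pushed under the low ware shelf. Take the reacher that lies on the table by its grip and trigger, slide its open jaws round the cup, squeeze the trigger just enough that both jaws hold the cup gently (it is unfired and cracks if squeezed hard), draw it out upright until it stands clear in front of the shelf, then let go so that the jaws spring open again. Do not touch the cup with the gripper, and leave the other things alone.

Things in the scene. Friction and masses are not known exactly. Their poses are not given: they have to be found in the camera images.
- reacher: Black hand reacher with bare aluminium tube, lying on its side, 275 mm long, 46 mm high, 0.3 kg; slide it on the table. Origin on the table midway between grip_face and trigger_face; x along the tube to the jaws, z up. Pinch grip bar and trigger together across x, 55 mm wide, at y = 0, fingers down. Tube and housing run beside, y above 26 mm; palm between the jaws at x = 159 mm.
- trigger (a joint): Travel of the trigger to the grip, m: 0 released, 0.020 full. Sprung: starts at 12 N, +250 N/m, so a pinch of 8 to 10 N holds the reacher with jaws open. Jaws meet the cup at 0.011 to 0.017 (16 N); then each presses about 0.37 x the further pinch force: 22 to 32 N holds well, above 40 N may crack it. As both fingers close alike, the reacher moves ahead by half the travel.
- jaw_a: Jaw on the reacher's +y side, 8 mm thick, z 8..36 mm, about 100 mm long, tip hooked inwards. Origin on its pivot (x = 148 mm on the reacher); z up. Turns in 24 rad per m of trigger travel. Open, the tips are 110 mm apart inside and the jaws 142 mm wide outside.
- jaw_b: Jaw on the reacher's -y side, 8 mm thick, z 8..36 mm, about 100 mm long, tip hooked inwards. Origin on its pivot (x = 148 mm on the reacher); z up. Turns in 24 rad per m of trigger travel. Open, the tips are 110 mm apart inside and the jaws 142 mm wide outside.
- jaw_centre (a point): Point between the jaws, 205 mm ahead of the reacher's origin, 36 mm along its +y, 23 mm up: the cup's axis should be here as the jaws close. The jaw tips reach 45 mm beyond. The cup touches the palm when its axis is 9 mm nearer the grip than this point.
- speckled_cup: Grey clay cup with dark spots standing upside down, 74 mm in diameter below (narrowing to 66 mm above), 68 mm high, 0.14 to 0.28 kg. Origin at the centre of its underside on the table, z up.
- ware_shelf: Low wooden shelf, fixed: board 280 mm (x) by 180 mm (y), underside 85, top 99 mm up, a leg at each corner (240 mm between), rail at the back; bowl (68 mm) and tape fixed on top. Origin on the table under the middle of its open front edge; y points out of the opening (to the robot's left). The cup starts wholly below, its axis 45 to 65 mm behind the edge.
- wood_offcut: Bystander: grey wooden block standing on end under the shelf near its back, 32 x 18 x 58 mm, origin under its centre.
- glaze_jar: Bystander: jar with a ribbed white lid on the near side of the table, 52 mm across, 69 mm high, origin under its centre.
- tall_jar: Bystander: tall spice jar on the far side of the table, 45 mm across, 106 mm high, origin under its centre.
- grip_face (a point): Centre of the outer (rear) face of the black grip bar, 27.5 mm behind the reacher's origin, 24 mm up. Bar: y -32..+34 mm, z 0..46 mm, flat.
- trigger_face (a point): Centre of the outer (front) face of the grey trigger bar, 27.5 mm ahead of the reacher's origin when released, 24 mm up; moves back towards the grip bar. Bar: y -31..+19 mm, z 3..45 mm, flat; 40 mm free ahead of it.
There are look-alikes about, which are no part of the job. Leave any red look-alike of the speckled_cup alone.

How it is judged:
By the outcome, as a careful person would: the job done as asked, in the order asked, and still so for the second after the job is handed in, with the robot touching nothing.
It also fails if it takes over 51 s, if anything falls off the work surface, if the arm or the gripper's body presses on something with over 40 N, if the wrist force passes 120 N, or if a joint passes its speed limit or range.

## Working session

There is one attempt and no reset: what is moved stays moved. The work goes in short steps, Python scripts to look and compute and a shell command to move; the robot and the scene stay as the last step left them, time stands still between calls to the robot, and variables do not carry over. Pictures are saved under pics/ and viewed, at most 14 in all, crops included, and the job is handed in when it is done.

```bash
mkdir -p pics; ls
cat > h.py <<'E'
import numpy as np,cv2
from bench import r,optics
def snap(n,f):
    c=optics.camera(n);cv2.imwrite(f,c["pixels"][:,:,::-1]);np.save(f+".npy",{k:v for k,v in c.items() if k!="pixels"},allow_pickle=True);return c
def load(f): return np.load(f+".npy",allow_pickle=True).item()
def ray(c,u,v):
    f=240/np.tan(np.radians(c["vfov"])/2);R=cv2.Rodrigues(np.array(c["rvec"],float))[0];t=np.array(c["tvec"],float)
    d=R.T@np.array([(u-c["cx"])/f,(v-c["cy"])/f,1]);return -R.T@t,d
def at(c,u,v,z):
    o,d=ray(c,u,v);return o+d*(z-o[2])/d[2]
def proj(c,P):
    f=240/np.tan(np.radians(c["vfov"])/2);R=cv2.Rodrigues(np.array(c["rvec"],float))[0]
    q=np.atleast_2d(P)@R.T+np.array(c["tvec"],float);return np.c_[q[:,0]/q[:,2]*f+c["cx"],q[:,1]/q[:,2]*f+c["cy"]]
E
python3 - <<'E'
from h import *
s=r.read_state();print(s["time"],s["ee_pos"],s["eef_rot"],s["width"])
for n in("scene","top"):
    c=snap(n,f"pics/{n}0.png");print(n,c["vfov"],c["cx"],c["cy"],ray(c,320,240))
E
```

```text
pics
0.0 [0.18987842 0.59509119 0.23576782] [ 1.53788425e-01  9.88103564e-01 -6.81165618e-04 -5.02646230e-05] 0.08677137130384976
scene 44.60491382727627 317.429606815058 243.32056941406162 (array([ 0.0765677 , -0.96497655,  0.5171295 ]), array([ 0.38536724,  0.83804633, -0.38629256]))
top 54.63635545580203 322.7744354603294 236.11996518670873 (array([0.35124148, 0.02680291, 1.02592624]), array([ 0.14948826,  0.00608919, -0.98879804]))
```

View pics/scene0.png

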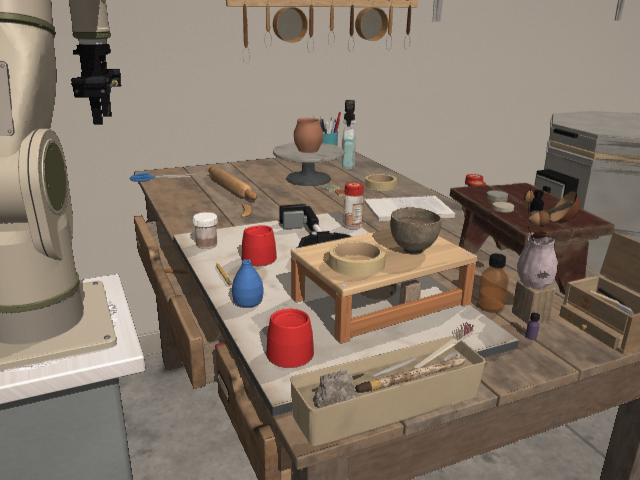

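View pics/top0.png

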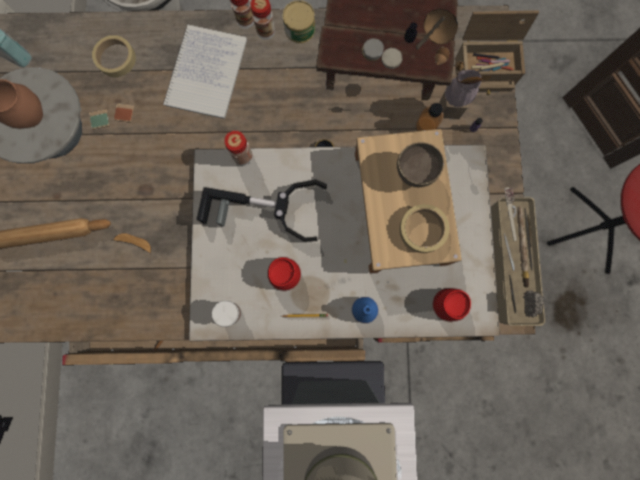

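The top view has the grip at (215,205), the jaws at (300,210) opening towards the shelf (358-458,130-268), a red look-alike at (285,273) and the tall jar at (237,147). I can't pick out the cup under the shelf yet, so I'll zoom in.

Run:
```python
from h import *
a=cv2.imread("pics/top0.png")[110:330,180:470];cv2.imwrite("pics/ztop.png",cv2.resize(a,None,fx=2.7,fy=2.7,interpolation=2))
a=cv2.imread("pics/scene0.png")[190:350,270:490];cv2.imwrite("pics/zsc.png",cv2.resize(a,None,fx=3.6,fy=3.6,interpolation=2))
```

```text
(no output)
```

View pics/ztop.png

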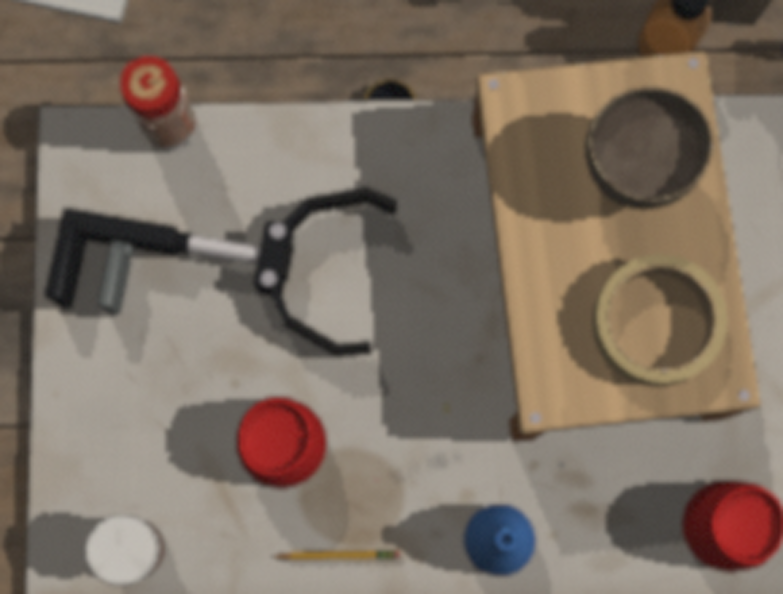

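View pics/zsc.png

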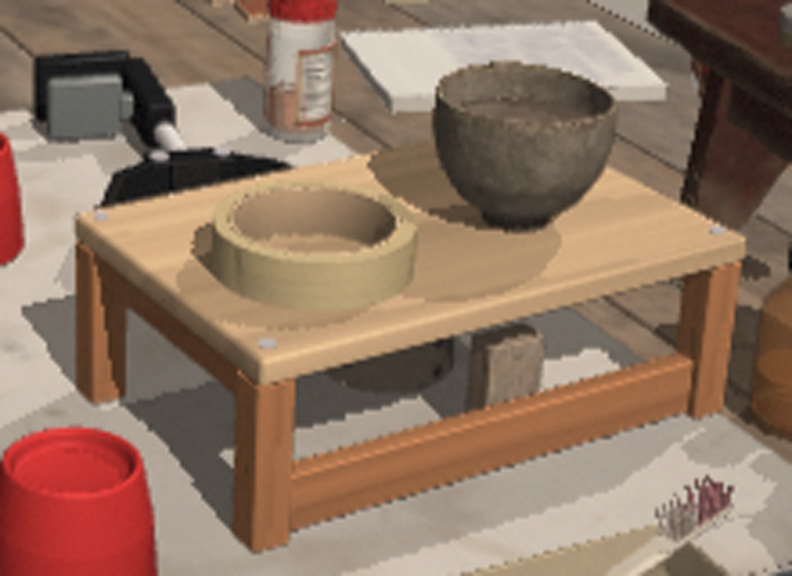

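The zoom shows a grip bar running (70,215)-(60,303), pivots at (278,230) and (268,278), and shelf corners at (480,75), (522,432), (708,55) and (758,408). The grey cup is under the shelf at about scene (378,293), right edge near (396,293), with the offcut beside it at (410,290). Next I'll use the wrist camera and compute poses.

Run:
```python
from h import *
c=load("pics/top0.png")
def z(x,y,h): return at(c,180+x/2.7,110+y/2.7,h)
print("shelf",[z(*p,.099).round(4) for p in[(480,75),(522,432),(758,408),(708,55)]])
print("pivots",[z(*p,.040).round(4) for p in[(278,230),(268,278)]])
print("tips",[z(*p,.036).round(4) for p in[(396,207),(370,347)]])
print("grip rear top ends",[z(*p,.046).round(4) for p in[(66,212),(48,300)]])
print("trig front top ends",[z(*p,.045).round(4) for p in[(131,245),(117,308)]])
print("tube",[z(*p,.03).round(4) for p in[(188,244),(255,253)]])
print("red",z(280,437,.068),"tall",z(151,87,.106),"jar",z(122,549,.069))
w=snap("wrist","pics/w0.png");print(w["vfov"],w["cx"],w["cy"])
```

```text
shelf [array([ 0.7061, -0.0498,  0.099 ]), array([ 0.429, -0.073,  0.099]), array([ 0.4439, -0.2485,  0.099 ]), array([ 0.7193, -0.2271,  0.099 ])]
pivots [array([0.6004, 0.1121, 0.04  ]), array([0.561 , 0.1202, 0.04  ])]
tips [array([0.619 , 0.0164, 0.036 ]), array([0.5042, 0.0392, 0.036 ])]
grip rear top ends [array([0.6167, 0.2821, 0.046 ]), array([0.5449, 0.2947, 0.046 ])]
trig front top ends [array([0.5889, 0.2296, 0.045 ]), array([0.5376, 0.2399, 0.045 ])]
tube [array([0.5925, 0.1863, 0.03  ]), array([0.5841, 0.1317, 0.03  ])]
red [0.43088534 0.10860484 0.068     ] tall [0.69821294 0.2035281  0.106     ] jar [0.34842893 0.22776297 0.069     ]
65.70646984690485 319.1022322813062 237.7710772648299
```

View pics/w0.png

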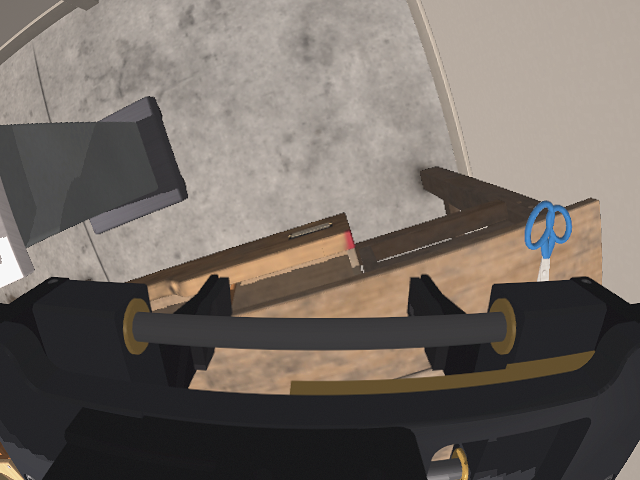

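The wrist camera faces away from the shelf, so this view doesn't help. I'll fit the cup from the scene view and check it with an overlay.

```bash
cat > cup.py <<'E'
from h import *
th=np.linspace(0,2*np.pi,73)
def sil(c,p):
    P=np.r_[np.c_[p[0]+.037*np.cos(th),p[1]+.037*np.sin(th),0*th],np.c_[p[0]+.033*np.cos(th),p[1]+.033*np.sin(th),0*th+.068]]
    return cv2.convexHull(proj(c,P).astype(np.float32))
E
python3 - <<'E'
from cup import *
from scipy.optimize import least_squares
c=load("pics/scene0.png")
pts=[(270+x/3.6,190+y/3.6) for x,y in[(455,350),(453,370),(445,388),(420,405),(395,415)]]
f=lambda p:[cv2.pointPolygonTest(sil(c,p),q,True) for q in pts]
s=least_squares(f,[.55,-.11],diff_step=1e-3);print(s.x,s.fun)
O=np.array([.5675,-.0614]);yv=np.array([-.08,.9968]);xv=np.array([.9968,.08])
print("shelf frame",(s.x-O)@xv,(s.x-O)@yv)
im=cv2.imread("pics/scene0.png");k=8
z=np.clip(cv2.resize(im[260:330,345:425],None,fx=k,fy=k,interpolation=2).astype(float)*1.8,0,255).astype(np.uint8)
cv2.polylines(z,[((sil(c,s.x)-[345,260]+.5)*k).astype(int)],True,(0,255,0),1)
w=load("pics/w0.png");st=r.read_state();from scipy.spatial.transform import Rotation as R
T=R.from_quat(st["eef_rot"]);o,d=ray(w,w["cx"],w["cy"]);print("cam in tool",T.inv().apply(o-st["ee_pos"]),T.inv().apply(d))
cv2.imwrite("pics/zc.png",z)
E
```

```text
[ 0.57988727 -0.1242641 ] [-0.83043284 -0.30914515  1.25798544  0.57288266 -1.2067582 ]
shelf frame 0.0073185052502178485 -0.06365391285945621
cam in tool [ 0.07576676  0.00074506 -0.14706741] [-2.76729004e-01 -4.52677350e-04  9.60947893e-01]
```

View pics/zc.png

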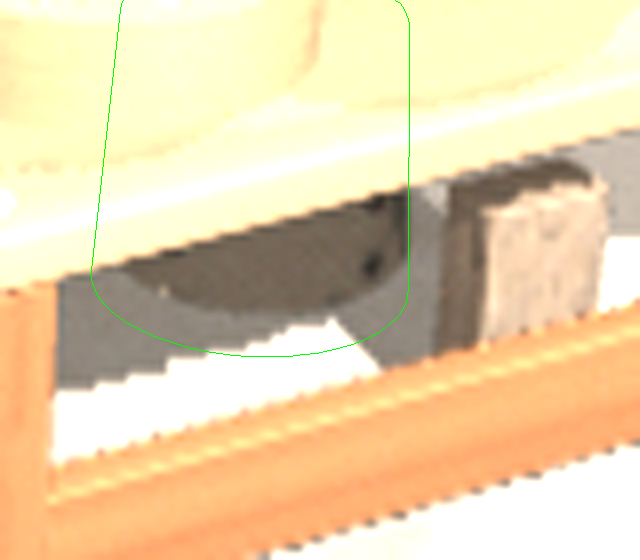

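The overlay's bottom edge sits too low. The real contour runs through crop points (130,265), (165,295), (250,314), (330,308), (370,295), (400,265) and (404,210). I'll refit with those.

Run:
```python
from cup import *
from scipy.optimize import least_squares
c=load("pics/scene0.png")
pts=[(345+x/8-.5,260+y/8-.5) for x,y in[(130,265),(165,295),(210,310),(250,314),(330,308),(370,295),(400,265),(404,210)]]
f=lambda p:[cv2.pointPolygonTest(sil(c,p),q,True) for q in pts]
s=least_squares(f,[.55,-.11],diff_step=1e-3);print(s.x,np.round(s.fun,2))
O=np.array([.5675,-.0614]);yv=np.array([-.08,.9968]);xv=np.array([.9968,.08])
print("shelf frame",(s.x-O)@xv,(s.x-O)@yv)
b=[at(c,345+x/8-.5,260+y/8-.5,.058) for x,y in[(453,185),(605,185),(488,210)]];print("offcut top",b)
```

```text
[ 0.59099916 -0.10572668] [ 1.3  -0.07 -0.44 -0.34 -0.25 -0.24  0.35  0.5 ]
shelf frame 0.019877827345355256 -0.046064770339689476
offcut top [array([ 0.58592646, -0.19737227,  0.058     ]), array([ 0.61653817, -0.21018935,  0.058     ]), array([ 0.58660678, -0.21049944,  0.058     ])]
```

The refit puts the cup at (0.591,-0.106), 46 mm behind the edge, which agrees with the brief. I'll add a move helper and go above the reacher.

```bash
cat > mv.py <<'E'
from h import *
from scipy.spatial.transform import Rotation as R
def mv(p,a,st=None):
    """target TCP p; heading a deg of reacher x = -tool y: (sin a,-cos a); tool down"""
    st=st or r.read_state();T=R.from_quat(st["eef_rot"]);a=np.radians(a)
    y=np.array([-np.sin(a),np.cos(a),0]);z=np.array([0,0,-1.]);x=np.cross(y,z)
    G=R.from_matrix(np.c_[x,y,z]);d=T.inv().apply(np.array(p)-st["ee_pos"]);w=(T.inv()*G).as_rotvec()
    yy=T.as_matrix()[:,1]
    print("t",round(st["time"],2),"pos",np.round(st["ee_pos"],4),"head",round(np.degrees(np.arctan2(-yy[0],yy[1])),2),"w",round(st["width"],4),"gf",round(st["grip_force"],1),"ft",np.round(st["ft_force"],1))
    print("shift",np.round(d/.3,4),"turn",np.round(w/np.radians(120),4),"dist",np.linalg.norm(d).round(4))
E
python3 -c "
from mv import *
mv([.5735,.265,.17],-10.7)"
```

```text
t 0.15 pos [0.1899 0.5952 0.236 ] head -17.69 w 0.087 gf 0.0 ft [-0.   0.6 -0.9]
shift [-1.5528 -0.6598  0.2205] turn [-0.0005 -0.     -0.0583] dist 0.5105
```

```bash
python3 -m pendant '[[-1,-0.19,-0.08,0,0,0,-0.01],[-1,-0.38,-0.16,0,0,0,-0.02],[-1,-0.57,-0.24,0,0,0,-0.03],[-1,-0.76,-0.32,0,0,0,-0.04],[-1,-0.95,-0.4,0,0,0,-0.058]]' >/dev/null; python3 -c "
from mv import *
mv([.5735,.265,.17],-10.7)"
```

```text
t 0.78 pos [0.4262 0.393  0.2365] head -10.67 w 0.0869 gf 0.0 ft [0.3 1.  0.4]
shift [-0.5615 -0.3283  0.2217] turn [ 0.0001 -0.      0.0003] dist 0.2062
```

```bash
python3 -m pendant '[[-1,-0.16,-0.09,0.06,0,0,0],[-1,-0.3,-0.18,0.12,0,0,0],[-1,-0.44,-0.26,0.18,0,0,0],[-1,-0.5615,-0.3283,0.2217,0,0,0],[-1,-0.5615,-0.3283,0.2217,0,0,0]]' >/dev/null
python3 - <<'E'
from mv import *
mv([.5735,.265,.17],-10.7)
c=snap("wrist","pics/w1.png")
E
```

```text
t 1.4 pos [0.5739 0.2622 0.1683] head -11.06 w 0.0868 gf 0.0 ft [-0.7  0.7 -0.1]
shift [ 0.0031  0.009  -0.0056] turn [-0.0015 -0.0003 -0.003 ] dist 0.0033
```

View pics/w1.png

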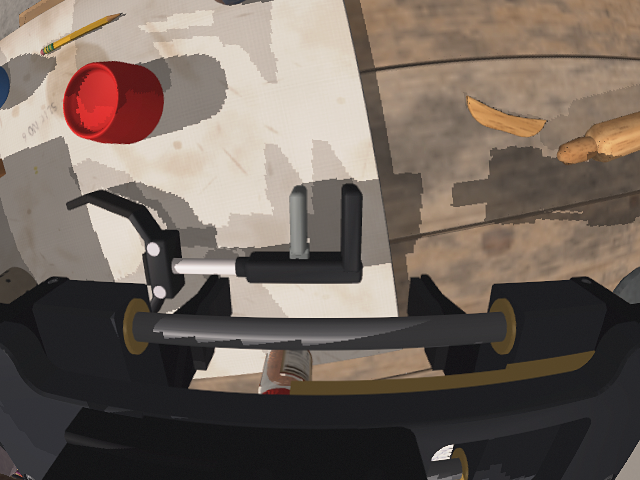

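The wrist view shows the grip bar's rear edge near (361,188)-(362,275), the trigger's front edge near (291,190)-(290,255), and pivots at (153,249) and (160,292). From these I'll refine the reacher's pose.

```bash
cat >> h.py <<'E'
def fat(c,u,v,z):
    f=240/np.tan(np.radians(c["vfov"])/2);R=cv2.Rodrigues(np.array(c["rvec"],float))[0];t=np.array(c["tvec"],float)
    p=np.array([u-c["cx"],v-c["cy"]]);n=np.linalg.norm(p)+1e-9;a=n/f
    d=R.T@np.r_[p/n*np.sin(a),np.cos(a)];o=-R.T@t;return o+d*(z-o[2])/d[2]
E
python3 - <<'E'
from mv import *
from scipy.optimize import least_squares
c=load("pics/w1.png")
g=[fat(c,*p,.046)[:2] for p in[(361,190),(362,230),(362,272)]]
t=[fat(c,*p,.045)[:2] for p in[(290,192),(289,250)]]
pv=[fat(c,*p,.042)[:2] for p in[(160,292),(153,249)]]
tube=[fat(c,*p,.03)[:2] for p in[(180,266),(235,268)]]
print(np.round(g,4),np.round(t,4),np.round(pv,4),np.round(tube,4))
def res(q):
    a=q[2];x=np.array([np.sin(a),-np.cos(a)]);y=np.array([np.cos(a),np.sin(a)]);L=lambda p:np.array([(p-q[:2])@x,(p-q[:2])@y])
    return np.r_[[L(p)[0]+.0275 for p in g],[L(p)[0]-.0275 for p in t],np.mean([L(p) for p in pv],0)-[.148,.036],(L(pv[0])-L(pv[1]))[0]]
s=least_squares(res,[.573,.265,-.19]);print(s.x[:2],np.degrees(s.x[2]),(s.fun*1000).round(1))
a=np.radians(-10.7);print("centre",s.x[:2])
E
```

```text
[[0.5458 0.2994]
 [0.576  0.295 ]
 [0.6095 0.2896]] [[0.5375 0.2478]
 [0.5812 0.2375]] [[0.5984 0.1178]
 [0.56   0.1246]] [[0.5822 0.1387]
 [0.5926 0.1871]]
[0.56594807 0.26961602] -8.881257727130162 [ 1.2  0.9  1.  -1.5  1.8 -3.4 -0.   0.8]
centre [0.56594807 0.26961602]
```

```bash
python3 -c "
from mv import *
mv([.572,.268,.020],-10.5)"
```

```text
t 1.45 pos [0.5726 0.2647 0.1691] head -10.9 w 0.087 gf 0.0 ft [-0.1  1.5  0.2]
shift [0.0036 0.011  0.4969] turn [-0.0007 -0.0005 -0.0033] dist 0.1491
```

```bash
python3 -m pendant '[[-1,0.004,0.011,0.1,0,0,-0.002],[-1,0.004,0.011,0.22,0,0,-0.002],[-1,0.004,0.011,0.33,0,0,-0.002],[-1,0.004,0.011,0.42,0,0,-0.002],[-1,0.004,0.011,0.48,0,0,-0.002],[-1,0.004,0.011,0.495,0,0,-0.002],[-1,0.004,0.011,0.495,0,0,-0.002]]'; python3 -c "
from mv import *
mv([.572,.268,.020],-10.5)"
```

```text
time: 2.33
ee_pos: [0.5718, 0.2704, 0.0222]
eef_rot: [0.091, 0.996, 0.0, 0.0]
ft_force: [-0.1, 0.1, 0.9]
width: 0.0872
grip_force: 0.0
t 2.33 pos [0.5718 0.2704 0.0222] head -10.47 w 0.0872 gf 0.0 ft [-0.1  0.1  0.9]
shift [-0.0021 -0.0076  0.0073] turn [0.0003 0.0002 0.0002] dist 0.0032
```

No contact. Next I'll close with 9 N.

```bash
python3 -m pendant '[[1,0,0,0.005,0,0,0],[1,0,0,0.005,0,0,0],[1,0,0,0.005,0,0,0],[1,0,0,0.005,0,0,0],[1,0,0,0.005,0,0,0],[1,0,0,0.005,0,0,0]]' 9
python3 - <<'E'
from mv import *
mv([.572,.268,.020],-10.5)
c=snap("top","pics/top1.png")
a=cv2.imread("pics/top1.png")[110:330,180:470];cv2.imwrite("pics/ztop1.png",cv2.resize(a,None,fx=2.7,fy=2.7,interpolation=2))
E
```

```text
time: 3.08
ee_pos: [0.5717, 0.2695, 0.0202]
eef_rot: [0.092, 0.996, -0.0, 0.0]
ft_force: [-0.9, -2.9, 4.1]
width: 0.055
grip_force: 9.0
t 3.08 pos [0.5717 0.2695 0.0202] head -10.51 w 0.055 gf 9.0 ft [-0.9 -2.9  4.1]
shift [-0.0018 -0.0048  0.0008] turn [-0.0001  0.0001 -0.0001] dist 0.0016
```

View pics/ztop1.png

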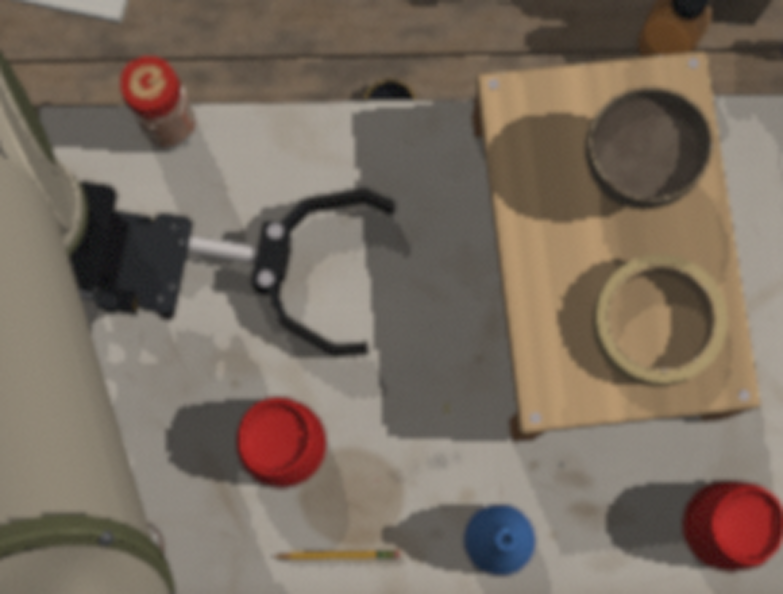

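The pinch is right (width 55 mm, jaws open). Jaw tips are at (394,208) and (367,348), pivots at (277,230) and (265,278). I'll measure the reacher's offset in the hand and work out the target pose.

Run:
```python
from mv import *
c=load("pics/top1.png")
z=lambda x,y,h: at(c,180+x/2.7,110+y/2.7,h)
a=np.radians(-10.5);x=np.array([np.sin(a),-np.cos(a)]);y=np.array([np.cos(a),np.sin(a)]);T=r.read_state()["ee_pos"][:2]
for n,p in dict(pa=(276,231,.042),pb=(265,278,.042),ta=(394,208,.036),tb=(367,348,.036),tu1=(192,245,.031),tu2=(250,253,.031)).items():
    q=z(*p)[:2]-T;print(n,(q@x).round(4),(q@y).round(4))
```

```text
pa 0.1484 0.0554
pb 0.1466 0.0159
ta 0.2388 0.0916
tb 0.2365 -0.0255
tu1 0.0816 0.0352
tu2 0.1294 0.0364
```

TCP coincides with the reacher's origin and the centreline is about 35 mm to +y, so the hold is true. Next I'll turn it in line with the shelf, staged 130 mm back.

```bash
python3 -c "
from mv import *
mv([.5286,.233,.0205],4.6)"
```

```text
t 3.12 pos [0.5717 0.2695 0.0202] head -10.51 w 0.055 gf 9.0 ft [-1.3 -1.9  4.6]
shift [ 0.119  -0.1459 -0.0009] turn [-1.000e-04  0.000e+00 -1.259e-01] dist 0.0565
```

```bash
python3 -m pendant '[[1,0.012,-0.015,0,0,0,-0.013],[1,0.03,-0.036,0,0,0,-0.032],[1,0.05,-0.06,0,0,0,-0.052],[1,0.07,-0.085,0,0,0,-0.072],[1,0.09,-0.11,0,0,0,-0.094],[1,0.107,-0.131,0,0,0,-0.112],[1,0.119,-0.146,0,0,0,-0.126],[1,0.119,-0.146,0,0,0,-0.126]]' 9
python3 - <<'E'
from mv import *
mv([.539,.1035,.0205],4.6)
c=snap("top","pics/top2.png")
a=cv2.imread("pics/top2.png")[110:330,180:470];cv2.imwrite("pics/ztop2.png",cv2.resize(a,None,fx=2.7,fy=2.7,interpolation=2))
E
```

```text
time: 4.12
ee_pos: [0.5281, 0.2331, 0.0202]
eef_rot: [-0.041, 0.999, -0.0, -0.0]
ft_force: [-1.5, -0.9, 4.6]
width: 0.055
grip_force: 9.0
t 4.12 pos [0.5281 0.2331 0.0202] head 4.65 w 0.055 gf 9.0 ft [-1.5 -0.9  4.6]
shift [-0.0011 -0.4334 -0.0011] turn [-0.     -0.0002  0.0005] dist 0.13
```

View pics/ztop2.png

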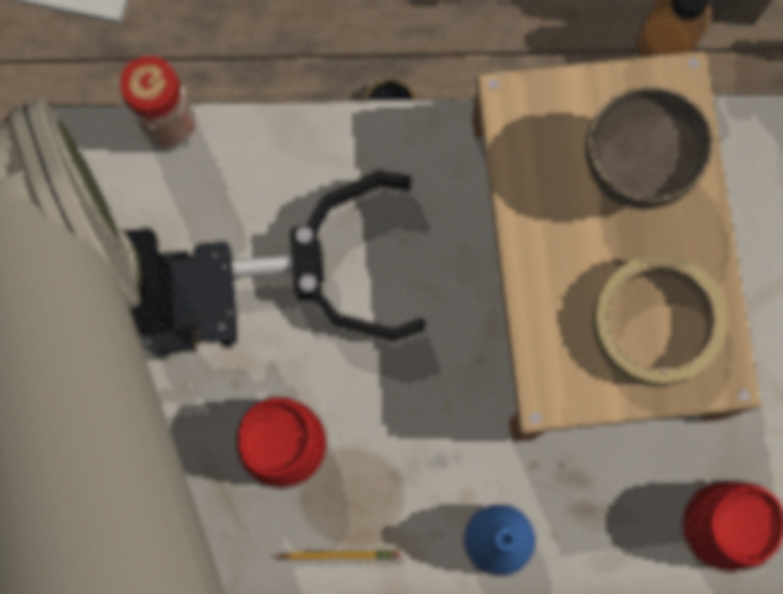

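The reacher followed the hand and the jaws point into the opening, with pivots at (304,235) and (308,282) and tips at (409,183) and (423,324). Quick check against the cup line.

Run:
```python
from mv import *
c=load("pics/top2.png")
z=lambda x,y,h: at(c,180+x/2.7,110+y/2.7,h)
a=np.radians(4.65);x=np.array([np.sin(a),-np.cos(a)]);y=np.array([np.cos(a),np.sin(a)]);T=r.read_state()["ee_pos"][:2]
for n,p in dict(pa=(304,235,.042),pb=(308,282,.042),ta=(409,183,.036),tb=(423,324,.036)).items():
    q=z(*p)[:2]-T;print(n,(q@x).round(4),(q@y).round(4))
q=np.array([.591,-.1057])-T;print("cup",q@x,q@y)
```

```text
pa 0.1471 0.0555
pb 0.1469 0.0167
ta 0.2358 0.092
tb 0.2353 -0.0252
cup 0.34275519235664215 0.035111396815756236
```

```bash
python3 -m pendant '[[1,0,-0.03,0,0,0,0],[1,0,-0.08,0,0,0,0],[1,0,-0.14,0,0,0,0],[1,0,-0.2,0,0,0,0],[1,0,-0.26,0,0,0,0],[1,0,-0.31,0,0,0,0],[1,-0.001,-0.35,0,0,0,0],[1,-0.001,-0.38,0,0,0,0]]' 9; python3 -m pendant '[[1,0,-0.025,0,0,0,0],[1,0,-0.045,0,0,0,0],[1,0,-0.053,0,0,0,0],[1,0,-0.053,0,0,0,0]]' 9
python3 - <<'E'
from mv import *
mv([.539,.1035,.0205],4.6)
snap("scene","pics/sc2.png");snap("wrist","pics/w2.png")
im=cv2.imread("pics/sc2.png");k=4
A=np.clip(cv2.resize(im[230:330,290:430],None,fx=k,fy=k,interpolation=2).astype(float)*1.8,0,255).astype(np.uint8)
cv2.imwrite("pics/zsc2.png",A)
E
```

```text
time: 5.18
ee_pos: [0.5382, 0.1192, 0.0201]
eef_rot: [-0.04, 0.999, 0.0, 0.0]
ft_force: [-0.9, 4.0, 4.9]
width: 0.055
grip_force: 9.0
time: 5.68
ee_pos: [0.5394, 0.1035, 0.0201]
eef_rot: [-0.04, 0.999, -0.0, 0.0]
ft_force: [0.3, 1.5, 5.7]
width: 0.0549
grip_force: 9.0
t 5.67 pos [0.5394 0.1035 0.0201] head 4.64 w 0.0549 gf 9.0 ft [0.3 1.5 5.7]
shift [ 0.0013 -0.     -0.0013] turn [-0.      0.0001  0.0003] dist 0.0006
```

View pics/zsc2.png

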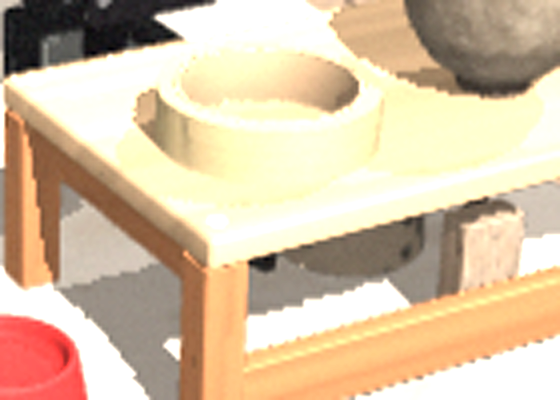

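The cup hasn't moved (right edge still near crop (422,245)) and a jaw tip shows just left of it at (265,262). I'll squeeze in steps.

```bash
for f in 15; do python3 -m pendant '[[1,0,0,0,0,0,0],[1,0,0,0,0,0,0],[1,0,0,0,0,0,0],[1,0,0,0,0,0,0]]' 15; done; python3 -m pendant '[[1,0,0,0,0,0,0],[1,0,0,0,0,0,0],[1,0,0,0,0,0,0],[1,0,0,0,0,0,0]]' 20;  python3 -m pendant '[[1,0,0,0,0,0,0],[1,0,0,0,0,0,0],[1,0,0,0,0,0,0],[1,0,0,0,0,0,0]]' 26
```

```text
time: 6.28
ee_pos: [0.5393, 0.1043, 0.0201]
eef_rot: [-0.041, 0.999, 0.0, 0.0]
ft_force: [-0.5, 4.5, 5.6]
width: 0.0517
grip_force: 15.0
time: 6.78
ee_pos: [0.5393, 0.1042, 0.0201]
eef_rot: [-0.041, 0.999, 0.0, 0.0]
ft_force: [-0.7, 5.3, 6.0]
width: 0.039
grip_force: 20.0
time: 7.28
ee_pos: [0.5393, 0.1043, 0.0201]
eef_rot: [-0.041, 0.999, 0.0, 0.0]
ft_force: [-0.4, 3.6, 6.0]
width: 0.0385
grip_force: 26.0
```

The width stalled at 38.5 mm (travel 16.5 mm, force rising without further motion), so the jaws are on the cup. I'll draw it out gently.

```bash
python3 -m pendant '[[1,0,0.01,0,0,0,0],[1,0,0.03,0,0,0,0],[1,0,0.06,0,0,0,0],[1,0,0.095,0,0,0,0],[1,0,0.13,0,0,0,0],[1,0,0.165,0,0,0,0],[1,0,0.2,0,0,0,0],[1,0,0.235,0,0,0,0]]' 26; python3 -m pendant '[[1,0,0.035,0,0,0,0],[1,0,0.07,0,0,0,0],[1,0,0.105,0,0,0,0],[1,0,0.14,0,0,0,0],[1,0,0.175,0,0,0,0],[1,0,0.205,0,0,0,0],[1,0,0.23,0,0,0,0],[1,0,0.23,0,0,0,0]]' 26;  python3 - <<'E'
from mv import *
mv([.539,.1035,.0205],4.6)
snap("scene","pics/sc3.png");snap("top","pics/top3.png")
a=cv2.imread("pics/top3.png")[110:330,180:470];b=cv2.imread("pics/scene0.png")
b=cv2.imread("pics/sc3.png")[180:350,230:480]
cv2.imwrite("pics/z3.png",np.vstack([cv2.resize(a,(396,300)),cv2.resize(b,(396,270))]) if 0 else np.hstack([cv2.resize(a,(396,300)),cv2.resize(b,(400,300))]))
E
```

```text
time: 8.28
ee_pos: [0.5344, 0.1713, 0.0202]
eef_rot: [-0.039, 0.999, -0.002, 0.0]
ft_force: [0.7, -6.8, 8.1]
width: 0.0383
grip_force: 26.0
time: 9.28
ee_pos: [0.5288, 0.2413, 0.0202]
eef_rot: [-0.04, 0.999, -0.001, 0.0]
ft_force: [2.5, -2.0, 7.4]
width: 0.0386
grip_force: 26.0
t 9.28 pos [0.5288 0.2413 0.0202] head 4.57 w 0.0386 gf 26.0 ft [ 2.5 -2.   7.4]
shift [ 2.800e-03 -4.606e-01 -3.000e-04] turn [-0.0009  0.0003 -0.0003] dist 0.1382
```

View pics/z3.png

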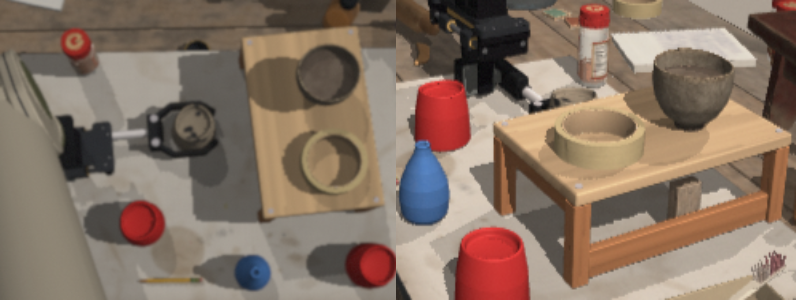

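The cup stands upright between the jaws in front of the shelf, at left-panel (193,127), about 50 mm clear of the edge. I'll release in steps: ease to 9 N, then open the fingers.

```bash
python3 -m pendant '[[1,0,0,0,0,0,0],[1,0,0,0,0,0,0],[1,0,0,0,0,0,0]]' 18; python3 -m pendant '[[1,0,0,0,0,0,0],[1,0,0,0,0,0,0],[1,0,0,0,0,0,0]]' 14; python3 -m pendant '[[1,0,0,0,0,0,0],[1,0,0,0,0,0,0],[1,0,0,0,0,0,0],[1,0,0,0,0,0,0],[1,0,0,0,0,0,0],[1,0,0,0,0,0,0]]' 9; python3 -m pendant '[[-1,0,0,0,0,0,0],[-1,0,0,0,0,0,0],[-1,0,0,0,0,0,0],[-1,0,0,0,0,0,0],[-1,0,0,0,0,0,0],[-1,0,0,0,0,0,0]]'
```

```text
time: 9.75
ee_pos: [0.5289, 0.2413, 0.0202]
eef_rot: [-0.04, 0.999, -0.001, 0.0]
ft_force: [0.6, -1.3, 6.4]
width: 0.0387
grip_force: 18.0
time: 10.12
ee_pos: [0.5289, 0.2408, 0.0202]
eef_rot: [-0.04, 0.999, -0.001, 0.0]
ft_force: [0.8, -3.5, 6.3]
width: 0.0399
grip_force: 14.0
time: 10.88
ee_pos: [0.5289, 0.2402, 0.0201]
eef_rot: [-0.039, 0.999, -0.001, 0.0]
ft_force: [-0.2, -4.6, 7.0]
width: 0.0549
grip_force: 9.0
time: 11.62
ee_pos: [0.528, 0.2429, 0.02]
eef_rot: [-0.04, 0.999, 0.0, -0.0]
ft_force: [0.4, 0.4, 0.1]
width: 0.0868
grip_force: 0.0
```

Trigger released, with width back to 55 mm before the fingers opened. I'll lift straight up.

```bash
python3 -m pendant '[[-1,0,0,-0.04,0,0,0],[-1,0,0,-0.12,0,0,0],[-1,0,0,-0.22,0,0,0],[-1,0,0,-0.34,0,0,0],[-1,0,0,-0.46,0,0,0],[-1,0,0,-0.56,0,0,0],[-1,0,0,-0.6,0,0,0],[-1,0,0,-0.6,0,0,0]]'
python3 - <<'E'
from mv import *
snap("scene","pics/sc4.png");snap("top","pics/top4.png")
a=cv2.imread("pics/top4.png")[110:330,180:470]
b=cv2.imread("pics/sc4.png")[180:350,230:480]
cv2.imwrite("pics/z4.png",np.hstack([cv2.resize(a,(396,300)),cv2.resize(b,(400,300))]))
E
```

```text
time: 12.62
ee_pos: [0.5282, 0.243, 0.2005]
eef_rot: [-0.04, 0.999, 0.0, 0.0]
ft_force: [-0.4, -0.1, -1.1]
width: 0.0867
grip_force: 0.0
```

View pics/z4.png

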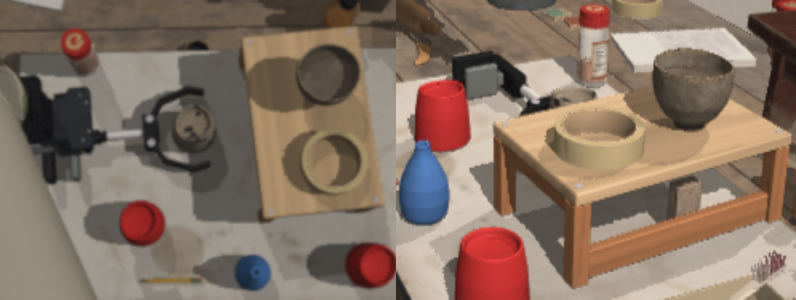

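The jaws are open, with tips near left-panel (203,92) and (208,166). The cup stands free between them at (193,127), the other things are where they were, and the arm is clear above. Handing in.

```bash
python3 -c "
from bench import r
print(r.close_job())"
```

```text
the job is handed in; nothing more can be done
None
```

The job is handed in: the cup stands upright about 50 mm clear of the shelf front, the reacher's jaws have sprung open, nothing else was moved, and the arm finished clear at 12.6 s (the judge's verdict was not shown).

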